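# Raise the window blind with its spring-centred switch

## Robot

A 6-joint arm with a two-finger parallel gripper is mounted at the origin on a cart in front of the work surface, level with it; the furniture and walls round the work are solid. World frame = base frame: x ahead of the robot, y to its left, z up, the work surface at z = 0. Lengths are in mm, angles in rad, forces in N, time in s.
With the tool pointing down it reaches from about 350 to 875 mm from the base axis. Payload 4.2 kg.
Tool frame: the origin (TCP) lies at the very end of the fingers, on their centre line; the grasp point (between the pads) lies 19 mm behind it; z points along the fingers, y is the line along which they close (so a half turn about z gives the same grasp; the last joint's range is limited). The gripper opens to 85 mm and grips with 20 to 120 N. Pads are 22 mm wide; open, the fingers measure 114 mm over their backs; the gripper's body (76 mm by 85 mm) begins 54 mm behind the grasp point. The pads swing forward as they close: fully open they stand 13 mm farther back than shut.
Start: joints at [-1.021, 0.385, 0.008, 0, -1.194, -0.259], TCP at [179.215, -598.733, 231.312] pointing down, gripper open.
Joint ranges: [-3.14, 3.14], [-1.21, 2.06], [-1.07, 1.41], [-3.16, 2.05], [-2.99, -0.16], [-3.1, 3.1]. Speed limits (rad/s): [2.79, 2.79, 3.14, 3.14, 3.14, 3.14].

## Interface

Orientations are given as a unit quaternion [x, y, z, w].
In Python, from bench import read_state, get_image, camera_model, job_done gives the robot as it stands.
- The arm moves only by the shell command python3 -m handwheel 'ROWS'. ROWS is JSON, a list of rows, each a list of 7 numbers: the shift along the tool's x, y, z in m, then the turn, a rotation vector about the tool's x, y, z in rad, then the gripper's target within -1 to 1 (fully open at 1, half-way at 0, shut at -1). In form: [[dx, dy, dz, wx, wy, wz, jaw], ...]. A call has 1 to 10 rows; each row is the pose to reach, as a shift and turn from the pose commanded when the call began, along the tool's axes at that moment; what a row does not reach only later rows make up. A row lasts 1/8 s, in which the tool goes at most 62.5 mm and 10.7 degrees, less where a joint would pass 70% of its speed; a pose out of reach is approached as far as the arm can. A call with a gripper value outside its range is refused whole. The fingers move at their own pace and stop on an object; the grip force is fixed at half the most. Time passes only in rows, so rows that repeat a pose let the fingers close. It gives the time, the measured TCP pose, the force, the opening and the grip force at its end, in the units of the state.
- read_state(): the state, without advancing time (a new reading comes with each control period).
- get_image(name): name is "scene" or "top"; returns (picture, depth): 384x512x3 uint8, blue, green, red; 384x512 float32, mm along the optical axis (not along the pixel's ray), 0 where there is no reading.
- camera_model(name): a dict with "K" (3x3 intrinsics, pixels), "dist" ([k1, k2, p1, p2, k3] as OpenCV has them; the pictures are not rectified), "rvec" (rotation vector, rad) and "tvec" (3), from world to camera coordinates, as OpenCV has them. Camera axes: x right, y down, z forward; pixel columns grow to the right and rows downward; lengths in mm; the calibration is good to about 2 mm. A picture is of the moment at which its call begins. camera_model takes no time and is no camera call.
- job_done(): hands the job in; it is judged then, once.
The state is a dict: "clock": time; "joints": joint angles; "joint_vel": joint speeds; "joint_efforts": joint torques, N m; "position": TCP position; "ee_rot": TCP orientation; "contact_force": force on the tool from outside, world axes, zero at the start; "wrist_torque": the same for the moment, N m; "gripper_width": finger opening in mm; "grasp_force": force on a finger pad.
Only numpy, scipy, OpenCV 4.12 (cv2) and the standard library are available. Lean on these libraries where they do the work, as an engineer would, in place of code of your own. Each camera call takes 0.05 s, during which the arm holds its last target. There are 200 camera calls.

## Task

Raise the kitchen blind: on the switch box with the flat paddle lever, push the lever well over to the side marked with the raised triangle, keep it there for about two seconds, then let go so that it springs back upright. Do not push it towards the plain bar, and leave the lever of the other box, the thin rod with a ball, alone.

Things in the scene. Friction and masses are not known exactly. Their poses are not given: they have to be found in the camera images.
- blind_switch: The blind's switch box, fixed: white housing 80 (x) by 124 (y) mm, face plate 35 mm high, turned any way. Origin: centre of the underside, below the lever; z up. On the plate a raised black triangle, 26 mm wide, lies towards its own +y (26 to 46 mm from the lever), a raised black bar 28 x 6 mm towards its -y. From the middle rises the flat grey paddle lever; pivot 36 mm above the underside.
- blind_lever (a joint): Angle of the paddle (rad): 0 upright at rest, positive as its top leans to the triangle (box +y), stops at +-0.55; a spring of 0.3 N m/rad returns it within 0.3 s (3 N at 40 mm above the pivot for 0.4 rad). The paddle is 36 mm wide (box x), 8 mm thick (box y) and spans 58 to 102 mm above the worktop, on a 10 mm steel stem.
- vent_switch: The extractor vent's switch box, not to be used: same housing and marks, fixed to the worktop, but its lever is a thin 8 mm steel rod with a 20 mm grey ball on top (top at 102 mm height). Origin: centre of the underside, below the lever; +y towards its triangle.
- vent_lever (a joint): Angle of the rod lever with the ball (rad): 0 upright, positive towards its own triangle; same spring and stops.

How it is judged (in metres and radians):
On the way, in this order (a step that is already met when the one before it is completed fails the run):
1. the paddle lever is held over towards the triangle, at least 0.25 rad, for 1 s (value of joint blind_lever above 0.25 rad), for 1 s.
2. the paddle lever is let back to the middle (value of joint blind_lever below 0.08 rad), for 0.2 s.
At the end, for the whole second after the job is handed in: After having been held at least 0.25 rad towards the triangle for 1 s, the paddle lever stands upright again within 0.08 rad; the rod lever stands upright within 0.08 rad too (value of joint blind_lever between -0.08 and 0.08 rad and value of joint vent_lever between -0.08 and 0.08 rad); the robot touches nothing.
It fails at once if the paddle lever is pushed more than 0.2 rad towards the plain bar (value of joint blind_lever below -0.2 rad).
It fails at once if the rod lever of the vent switch is pushed more than 0.2 rad either way (value of joint vent_lever above 0.2 rad or value of joint vent_lever below -0.2 rad).
It also fails if it takes over 32 s, if anything falls off the work surface, if the arm or the gripper's body presses on something with over 40 N, if the wrist force passes 120 N, or if a joint passes its speed limit or range.

## Working session

There is one attempt and no reset: what is moved stays moved. The work goes in short steps, Python scripts to look and compute and a shell command to move; the robot and the scene stay as the last step left them, time stands still between calls to the robot, and variables do not carry over. Pictures are saved under pics/ and viewed, at most 10 in all, crops included, and the job is handed in when it is done.

```bash
mkdir -p pics; cat > h.py <<'E'
import numpy as np,cv2
from bench import *
def save(cam,tag):
    im,d=get_image(cam); cv2.imwrite(f'pics/{tag}.png',im); np.save(f'pics/{tag}.npy',d); return im,d
def px2w(cam,d,u,v,z=None):
    m=camera_model(cam);K=np.array(m['K'],float);D=np.array(m['dist'],float)
    R=cv2.Rodrigues(np.array(m['rvec'],float))[0];t=np.array(m['tvec'],float).ravel()
    n=cv2.undistortPoints(np.array([[[u,v]]],float),K,D).ravel();r=np.array([n[0],n[1],1.])
    if z is None: return R.T@(r*d[int(round(v)),int(round(u))]-t)
    c=-R.T@t; w=R.T@r; return c+w*(z-c[2])/w[2]
E
python3 - <<'E'
from h import *
save('top','top0');save('scene','scene0')
s=read_state();print(s['clock'],s['position'],s['ee_rot'],s['gripper_width'])
E
```

```text
0.1 [ 179.06671216 -598.26925498  230.34099444] [-1.44802213e-01  9.89460145e-01  9.49047184e-04 -1.99291487e-04] 85.28906270940713
```

View pics/top0.png

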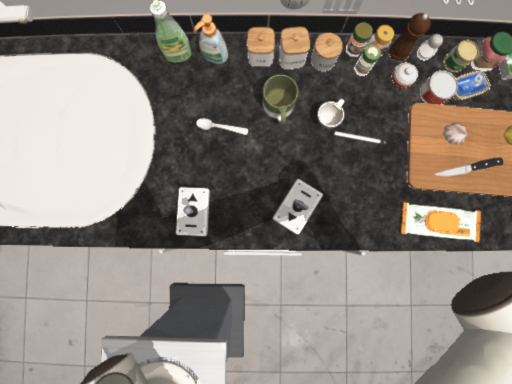

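View pics/scene0.png

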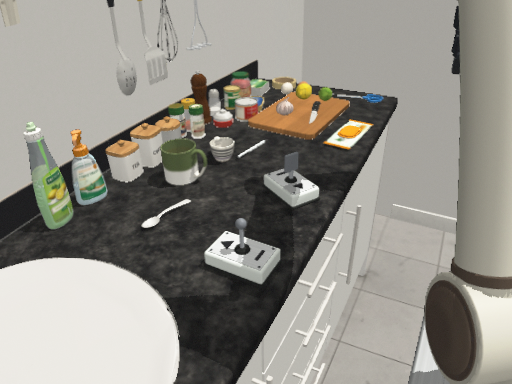

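The scene view shows the paddle on the farther box, around (292,160), and the ball rod on the nearer one, at (241,225). In the top view the paddle box is the right one, around (298,206). I'll enlarge that.

```bash
python3 - <<'E'
from h import *
im=cv2.imread('pics/top0.png');d=np.load('pics/top0.npy')
cv2.imwrite('pics/c1.png',cv2.resize(im[170:250,265:345],None,fx=7,fy=7,interpolation=cv2.INTER_CUBIC))
s=read_state()
for p in [(298,206),(193,211),(303,186),(320,186)]: print(p,px2w('top',d,*p),px2w('top',d,*p,z=35))
# housing plate points
P=[]
for v in range(170,250):
  for u in range(265,335):
    if d[v,u]>0:
      w=px2w('top',d,u,v)
      if 28<w[2]<42: P.append(w[:2])
P=np.array(P,np.float32);print(len(P),cv2.minAreaRect(P),cv2.boxPoints(cv2.minAreaRect(P)))
E
```

```text
(298, 206) [ 488.89936184 -332.03768536   62.83715569] [ 490.84833235 -335.31148157   35.        ]
(193, 211) [475.10636155 -76.63691662  42.86764851] [475.52068113 -75.24584175  35.        ]
(303, 186) [ 429.00344311 -231.42711656  918.33086702] [ 540.82960868 -347.88677462   35.        ]
(320, 186) [ 545.87146155 -396.77079731   -1.16581399] [ 541.27478698 -390.26746899   35.        ]Traceback (most recent call last):
  File "<stdin>", line 11, in <module>
  File "h.py", line 6, in px2w
    m=camera_model(cam);K=np.array(m['K'],float);D=np.array(m['dist'],float)
ValueError: time passes only in moves, steps and waits
```

View pics/c1.png

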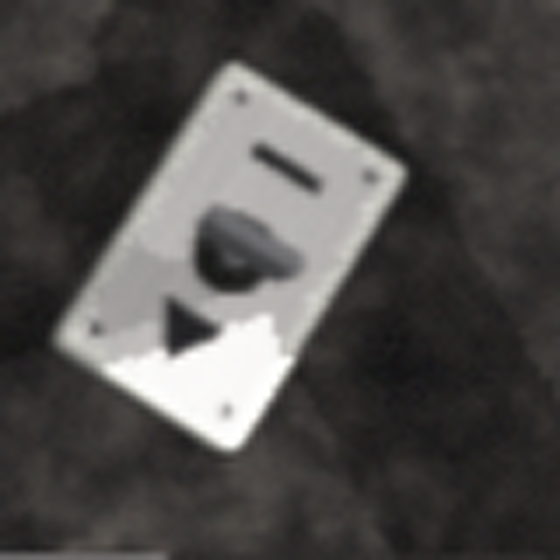

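The crop shows the paddle box with its bar at (287,168) and its triangle at (190,325). The plate corners are (232,62), (408,170), (235,452) and (55,338). So the triangle side points towards the robot and slightly to its left.

```bash
python3 - <<'E'
from h import *
from scipy.spatial.transform import Rotation as Ro
f=lambda x,y,z=35:px2w('top',None,265+x/7-.43,170+y/7-.43,z)
C=np.array([f(*p) for p in [(232,62),(408,170),(235,452),(55,338)]]);print(C.round(1))
c=C.mean(0);ay=(C[2]+C[3]-C[0]-C[1])/2;print(c,np.linalg.norm(ay),np.degrees(np.arctan2(ay[1],ay[0])))
ax=(C[1]+C[2]-C[0]-C[3])/2;print(np.linalg.norm(ax),np.degrees(np.arctan2(ax[1],ax[0])))
print('tri',f(190,325),'bar',f(287,168))
s=read_state();R=Ro.from_quat(s['ee_rot']).as_matrix();print(R.round(3),s['position'],s['clock'],s['joints'])
np.savez('box.npz',c=c,ay=ay/np.linalg.norm(ay))
E
```

```text
[[ 559.7 -334.8   35. ]
 [ 521.7 -397.2   35. ]
 [ 421.7 -335.6   35. ]
 [ 460.9 -272.2   35. ]]
[ 490.99465882 -334.94293331   35.        ] 117.21686200385388 148.01943482716686
73.80403851925162 -121.5798017831076
tri [ 465.98546723 -319.75937171   35.        ] bar [ 521.95385559 -354.1907378    35.        ]
[[-0.958 -0.287 -0.001]
 [-0.287  0.958  0.002]
 [ 0.     0.002 -1.   ]] [ 179.06671216 -598.26925498  230.34099444] 0.1 [-1.02139601e+00  3.85485080e-01  6.78640399e-03 -4.08464667e-04
 -1.19399962e+00 -2.58623374e-01]
```

```bash
python3 -m handwheel '[[-0.05,0.017,0.004,0,0,0.1,-1],[-0.1,0.034,0.008,0,0,0.2,-1],[-0.15,0.051,0.012,0,0,0.3,-1],[-0.2,0.068,0.016,0,0,0.42,-1],[-0.25,0.085,0.02,0,0,0.55,-1],[-0.3,0.102,0.024,0,0,0.68,-1],[-0.35,0.119,0.028,0,0,0.8,-1],[-0.398,0.135,0.031,0,0,0.848,-1],[-0.398,0.135,0.031,0,0,0.848,-1],[-0.398,0.135,0.031,0,0,0.848,-1]]'
python3 - <<'E'
from h import *
from scipy.spatial.transform import Rotation as Ro
s=read_state();print(Ro.from_quat(s['ee_rot']).as_matrix().round(3),s['position'],s['gripper_width'],s['clock'],s['contact_force'])
im,d=save('scene','s1'); t,_=save('top','t1')
a=cv2.resize(im[90:240,210:360],(560,560),interpolation=cv2.INTER_CUBIC)
cv2.imwrite('pics/s1c.png',a)
E
```

```text
clock: 1.35
position: [521.4, -355.1, 199.8]
ee_rot: [0.275, 0.962, 0.0, -0.001]
contact_force: [-0.1, -0.3, -0.2]
gripper_width: -0.2
grasp_force: 0.0
[[-0.849  0.528 -0.001]
 [ 0.528  0.849  0.001]
 [ 0.001 -0.    -1.   ]] [ 521.38928032 -355.12447262  199.77266372] -0.17342050209621146 1.35 [-0.07172808 -0.30837932 -0.21210063]
```

View pics/s1c.png

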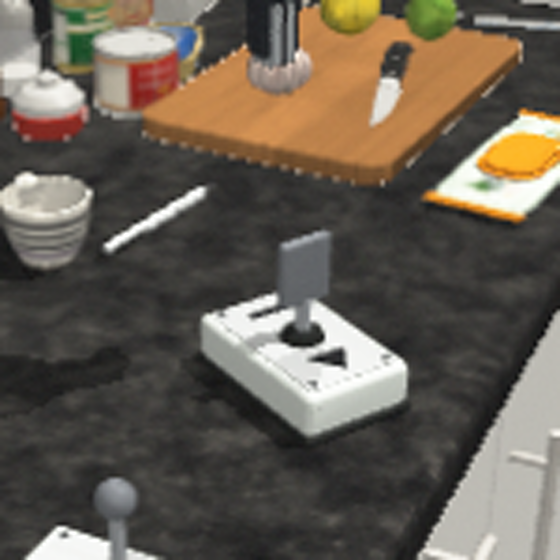

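The crop shows the paddle upright at about (305,270), with the triangle on the near-right side at (330,355) and the bar behind it at (267,312). The fingers hang above the bar side at (270,75). I'll descend next, then push along tool +x.

```bash
python3 -m handwheel '[[0,0,0.03,0,0,0,-1],[0,0,0.07,0,0,0,-1],[0,0,0.11,0,0,0,-1],[0,0,0.125,0,0,0,-1],[0,0,0.125,0,0,0,-1],[0.007,0,0.125,0,0,0,-1],[0.012,0,0.125,0,0,0,-1],[0.012,0,0.125,0,0,0,-1]]'
python3 - <<'E'
from h import *
im,d=save('scene','s2'); t,_=save('top','t2')
a=cv2.resize(im[120:220,240:340],(560,560),interpolation=cv2.INTER_CUBIC)
cv2.imwrite('pics/s2c.png',a)
E
```

```text
clock: 2.45
position: [511.7, -348.8, 76.5]
ee_rot: [0.275, 0.961, -0.0, 0.001]
contact_force: [-0.5, 0.5, 0.6]
gripper_width: -0.1
grasp_force: 0.0
```

View pics/s2c.png

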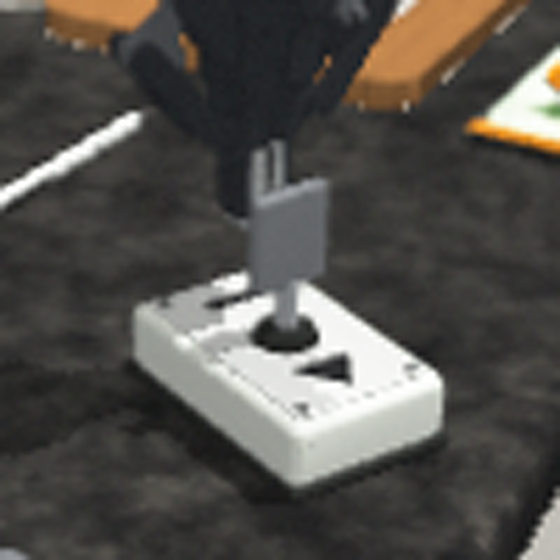

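The closed fingers stand behind the paddle on the bar side (tip near (240,205)) and the paddle is still upright. I'll push about 25 mm.

```bash
python3 -m handwheel '[[0.005,0,0,0,0,0,-1],[0.009,0,0,0,0,0,-1],[0.013,0,0,0,0,0,-1],[0.017,0,0,0,0,0,-1],[0.021,0,0,0,0,0,-1],[0.025,0,0,0,0,0,-1],[0.025,0,0,0,0,0,-1],[0.025,0,0,0,0,0,-1]]'
python3 - <<'E'
from h import *
im,d=save('scene','s3')
s=read_state();print(s['contact_force'],np.dot(s['contact_force'],[-.849,.528,0]))
a=cv2.resize(im[120:220,240:340],(560,560),interpolation=cv2.INTER_CUBIC)
cv2.imwrite('pics/s3c.png',a)
E
```

```text
clock: 3.55
position: [490.8, -335.8, 75.6]
ee_rot: [0.275, 0.961, -0.0, 0.0]
contact_force: [2.4, -1.8, -0.9]
gripper_width: -0.0
grasp_force: 1.1
[ 2.96675312 -0.77610701  0.68461728] -2.92855790082397
```

View pics/s3c.png

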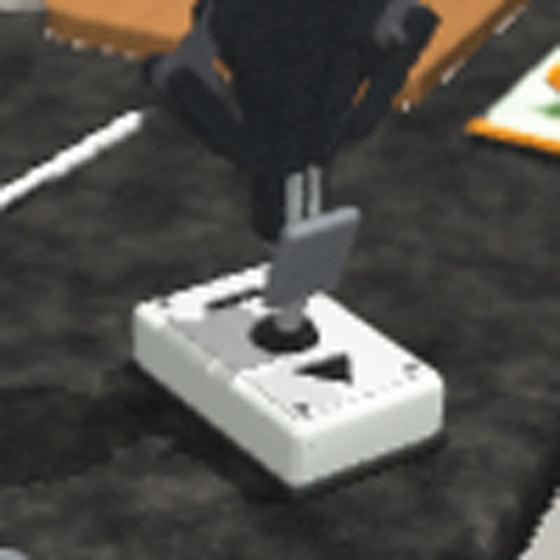

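The paddle now leans clearly towards the triangle: its top is at about (330,215), up from (300,185). The 2.9 N force matches roughly 0.4 rad. I'll hold for 2 s, then back off.

```bash
python3 -m handwheel '[[0,0,0,0,0,0,-1],[0,0,0,0,0,0,-1],[0,0,0,0,0,0,-1],[0,0,0,0,0,0,-1],[0,0,0,0,0,0,-1],[0,0,0,0,0,0,-1],[0,0,0,0,0,0,-1],[0,0,0,0,0,0,-1],[0,0,0,0,0,0,-1],[0,0,0,0,0,0,-1]]'; python3 -m handwheel '[[0,0,0,0,0,0,-1],[0,0,0,0,0,0,-1],[0,0,0,0,0,0,-1],[0,0,0,0,0,0,-1],[0,0,0,0,0,0,-1],[0,0,0,0,0,0,-1]]'; python3 -m handwheel '[[-0.006,0,0,0,0,0,-1],[-0.012,0,0,0,0,0,-1],[-0.018,0,0,0,0,0,-1],[-0.024,0,0,0,0,0,-1],[-0.032,0,0,0,0,0,-1],[-0.04,0,0,0,0,0,-1],[-0.045,0,0,0,0,0,-1],[-0.045,0,-0.04,0,0,0,-1],[-0.045,0,-0.09,0,0,0,-1],[-0.045,0,-0.12,0,0,0,-1]]'; python3 -m handwheel '[[0,0,0,0,0,0,-1],[0,0,0,0,0,0,-1],[0,0,0,0,0,0,-1],[0,0,0,0,0,0,-1]]'
python3 - <<'E'
from h import *
im,d=save('scene','s4')
cv2.imwrite('pics/s4c.png',cv2.resize(im[120:290,200:340],(560,600),interpolation=cv2.INTER_CUBIC))
E
```

```text
clock: 4.85
position: [490.4, -335.7, 75.4]
ee_rot: [0.275, 0.961, 0.0, 0.0]
contact_force: [2.0, 0.7, 1.9]
gripper_width: 0.0
grasp_force: 1.3
clock: 5.6
position: [490.4, -335.7, 75.3]
ee_rot: [0.275, 0.961, -0.0, 0.0]
contact_force: [2.5, -0.7, 2.9]
gripper_width: -0.0
grasp_force: 1.3
clock: 6.85
position: [529.4, -360.0, 198.3]
ee_rot: [0.275, 0.961, -0.0, 0.002]
contact_force: [0.1, -0.5, 0.1]
gripper_width: -0.0
grasp_force: 0.0
clock: 7.35
position: [528.2, -359.4, 194.1]
ee_rot: [0.275, 0.961, 0.0, -0.001]
contact_force: [-0.2, -0.1, -0.1]
gripper_width: 0.1
grasp_force: 0.0
```

View pics/s4c.png

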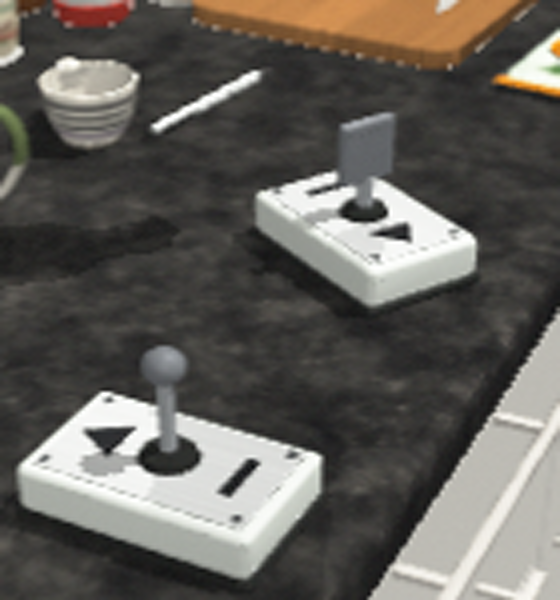

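Both levers stand upright, the paddle at (367,150) and the ball at (165,365). The gripper is clear of everything, so I'm handing in.

```bash
python3 -c "from bench import *; print(job_done())"
```

```text
the job is handed in; nothing more can be done
None
```

I pushed the paddle to about 0.4 rad towards the triangle (estimated from the 2.9 N push), held it there about 2 s and let it spring back upright; the rod lever was not touched, and the job was handed in at 7.4 s, with no verdict shown.

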